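Lock the hold-down bar over a vial block with its T-pin

ROBOT

A 6-joint arm with a two-finger parallel gripper is mounted at the origin on a cart in front of the work surface, level with it; the furniture and walls round the work are solid. World frame = base frame: x ahead of the robot, y to its left, z up, the work surface at z = 0. Lengths are in m, angles in rad, forces in N, time in s.
With the tool pointing down it reaches from about 0.35 to 0.975 m from the base axis. Payload 7.1 kg.
Tool frame: the origin (TCP) lies midway between the tips of the shut fingers; the grasp point (between the pads) lies 19 mm behind it; z points along the fingers, x is the direction in which the jaws open and shut, and the axes are right-handed (so a half turn about z gives the same grasp; the last joint's range is limited). The gripper opens to 88 mm and grips with 3 to 60 N. Pads are 20 mm wide; open, the fingers measure 115 mm over their backs; the gripper's body (75 mm by 178 mm) begins 61 mm behind the grasp point.
Start: joints at [-1.153, 0.423, 1.63, -0, 1.089, -0.019], TCP at [0.264, -0.566, 0.223] pointing down, gripper open.
Joint ranges: [-3, 3], [-0.9, 2.11], [0.09, 2.58], [-1.31, 4.45], [0.11, 2.69], [-2.54, 2.54]. Speed limits (rad/s): [2.39, 2.39, 3.01, 3.14, 3.14, 3.14].

INTERFACE

Orientations are given as a unit quaternion [w, x, y, z].
In Python, from station import move_pose, movel, movej, command_gripper, wait, inverse_kinematics, read_camera, camera_info, MotionError, job_done, get_time, get_joint_pos, get_qvel, get_effort, get_tcp_pos, get_ee_rot, get_ft_force, get_ft_torque, get_grip_width gives the robot as it stands. Calls block until the motion is done:
- move_pose(position, orientation): joint-space move of the TCP to a pose.
- movel(position, frame=None, v=0.15, until_force=None): straight line of the TCP; frame=None keeps the orientation; v is the mean speed in m/s. With until_force (N) it stops when the force on the tool has changed by that much, and returns True; else False.
- movej(angles): joint-space move.
- command_gripper(opening): opening from 0.0 (shut) to 1.0 (fully open); the grip force is fixed at half the most; returns when the fingers have stopped.
- wait(seconds).
- inverse_kinematics(position, orientation): joint angles nearest the present ones, or None.
- read_camera(name): name is "scene" or "top" or "wrist"; returns the picture (400x640x3 uint8, red, green, blue); there is no depth.
- camera_info(name): a dict with "intrinsics" (3x3 intrinsics, pixels), "T" (4x4, takes a point from camera to world coordinates); the wrist camera has in their place "tool_from_camera" (4x4, takes a point from camera to tool coordinates, whose origin is the TCP and whose axes are the tool frame's). Camera axes: x right, y up, looking along -z (the intrinsics and any distortion apply to the point x, -y, -z); pixel columns grow to the right and rows downward; lengths in m; the calibration is good to about 2 mm. A picture is of the moment at which its call begins: read the wrist's pose just before it. camera_info takes no time and is no camera call.
A pose or a line that the arm cannot do raises MotionError and nothing moves.
- job_done(): hands the job in, once; it reports no verdict.
Readings, each from a call of its own:
- get_time(): time.
- get_joint_pos(): joint angles.
- get_qvel(): joint speeds.
- get_effort(): joint torques, N m.
- get_tcp_pos(): TCP position.
- get_ee_rot(): TCP orientation.
- get_ft_force(): force on the tool from outside, world axes, zero at the start.
- get_ft_torque(): the same for the moment, N m.
- get_grip_width(): opening from 0.0 (shut) to 1.0 (fully open).
Only numpy, scipy, OpenCV 4.12 (cv2) and the standard library are available. Lean on these libraries where they do the work, as an engineer would, in place of code of your own. Each camera call takes 0.05 s, during which the arm holds its last target.

TASK

Swing the raised hold-down bar fully down over the vial block, then lay the T-handled pin in the two open saddles beside the ears and push it lengthwise through both ears and the nose of the bar, until its handle stands against the outer saddle. Let go of the pin, and leave everything else on the bench where it stands.

Things in the scene. Friction and masses are not known exactly. Their poses are not given: they have to be found in the camera images.
- fixture: metal hold-down fixture fixed to the bench: 8 mm base plate 230 mm (x) by 156 mm (y) carrying a blue vial block. Origin on the bench under the block's centre; x points away from the robot, along the bar to its hinge, y left along the pin's line, z up. The pin's line is x = -95 mm, z = 60 mm, along y: two ears with holes at y = -16 to +16 mm, and left of them two saddles at y = 80 and 144 mm
- ear_hole (a point): centre of the round 15.5 mm hole in the ear next to the saddles, on its outer (+y) face, 60 mm above the bench. Each of the two ears is an upright steel plate 36 mm in x, 8 mm thick, top 80 mm above the bench; the gap between them is 16 mm, and the far face of the second ear lies 32 mm along -y from this point
- saddle_near_ears (a point): where the pin's axis lies in the saddle next to the ears, 64 mm along +y from ear_hole, mid thickness. A saddle is a steel post 34 mm in x, 8 mm thick in y, with a slot open upward, 14 mm wide, slanted lead-ins that widen it to about 25 mm, floor 54 mm and top about 78 mm above the bench. A 12 mm pin on the floor of both slots lies on the holes' line
- saddle_outer (a point): the same in the outer saddle, 128 mm along +y from ear_hole; its outer face, on which the pin's handle stops, is 4 mm farther along +y. Between the two saddles 56 mm are free for fingers
- bar (a joint): angle of the steel hold-down bar (30 mm wide, 12 mm thick), rad: 0 is fully down, level, at its stop; grows as its near end rises; starts at 0.6 to 1.0. A stiff friction hinge: it stays where it is left; 1 to 2 N on its pad move it down. Its near end is a 10 mm thick nose with a 17 mm hole, 190 mm from the hinge, that sinks between the ears and meets their holes only when fully down
- bar_hinge (a point): centre of the bar's hinge, 78 mm above the bench; the axis runs along the fixture's y
- bar_pad (a point): centre of the top of the round black rubber pad (28 mm across) on top of the bar: 150 mm from the hinge along the bar and 10 mm above its middle plane; 88 mm above the bench when the bar is down
- pin: loose steel T-pin on the bench left of the fixture, about 0.12 kg: shaft 12 mm thick, 175 mm long, a crossbar handle (12 mm thick, 44 mm long, level, along the pin's x) at its +y end. Origin on the axis at mid shaft, y toward the handle; balances 19 mm from it that way. Laid with its origin midway between the saddles it rests stably, tip 9 mm short of the ear, handle 52 mm from the outer saddle
- pin_tip (a point): the pin's end, on its axis, 87.5 mm from the origin along -y; it tapers to 5 mm over the last 10 mm
- pin_handle (a point): middle of the outer (end) face of the crossbar, on the pin's axis, 99.5 mm from the origin: the place to push
- rack: the loose blue block of vials in the fixture, 137x137x60 mm, under the bar, its top 68 mm above the bench; leave it alone
- bench_timer: bench timer, 72x66x21 mm, lying in front of the fixture; bystander
- tape_roll: roll of tape lying flat, 104 mm across, 25 mm high; bystander
- wash_bottle: squeeze bottle, 209 mm high; bystander
- beaker: plastic beaker, 83 mm high; bystander
- vial_1: upright vial, 56 mm high, on the left; bystander
- vial_2: upright vial, 56 mm high, on the right; bystander
- pipette: hand pipette lying on the left; bystander
- marker: marker pen, 135 mm, lying on the right; bystander

How it is judged:
On the way:
1. the bar is fully down (within 0.03 rad) (value of joint bar below 0.03 rad), for 0.2 s.
At the end, for the whole second after the job is handed in: The bar is fully down (within 0.03 rad); the pin lies at rest in the saddles, through both ears and the bar's nose, within 5 mm and 0.05 rad of the holes' line, its tip at least 6 mm past the second ear, which leaves its handle within 5 mm of the outer saddle (value of joint bar below 0.03 rad and y of pin_tip in the frame of fixture below -0.022 m and x of pin_tip in the frame of fixture between -0.1 and -0.09 m and z of pin_tip in the frame of fixture between 0.055 and 0.065 m and angle between the y axis of pin and the y axis of fixture, either way round below 0.05 rad and linear speed of pin below 0.02 m/s); the robot touches nothing.
It fails at once if the vial block in the fixture is shoved or lifted by more than 15 mm (distance of rack from where it was at the start of the episode above 0.015 m).
It fails at once if a bystander is displaced by more than 30 mm, or an upright one knocked over (distance of any of bench_timer, tape_roll, wash_bottle, beaker, vial_1, vial_2, pipette, marker from where it was at the start of the episode above 0.03 m or angle between any of wash_bottle, beaker, vial_1, vial_2's own z axis and vertical above 0.5 rad).
It also fails if it takes over 62 s, if anything falls off the work surface, if the arm or the gripper's body presses on something with over 40 N, if the wrist force passes 120 N, or if a joint passes its speed limit or range.

## Working session

There is one attempt and no reset: what is moved stays moved. The work goes in short steps, each a Python script; the robot and the scene stay as the last script left them, time stands still between calls to the robot, and variables do not carry over. Pictures are saved under pics/ and viewed, and the job is handed in when it is done.

```bash
ls; mkdir -p pics
python3 - <<'E'
from station import *
import cv2, numpy as np
np.set_printoptions(precision=4,suppress=True)
for n in ["scene","top"]:
    im=read_camera(n); cv2.imwrite(f"pics/{n}0.png",im[:,:,::-1]); print(n,camera_info(n))
print(camera_info("wrist"),get_time(),get_ee_rot())
E
```

```text
pics
scene {'intrinsics': array([[397.7251,   0.    , 314.3405],
       [  0.    , 397.7251, 204.8972],
       [  0.    ,   0.    ,   1.    ]]), 'T': array([[ 0.7602, -0.4808,  0.437 ,  1.1516],
       [ 0.6494,  0.5828, -0.4885, -0.7048],
       [-0.0198,  0.6551,  0.7552,  1.101 ],
       [ 0.    ,  0.    ,  0.    ,  1.    ]])}
top {'intrinsics': array([[403.7675,   0.    , 319.1507],
       [  0.    , 403.7675, 189.0244],
       [  0.    ,   0.    ,   1.    ]]), 'T': array([[-0.003 ,  0.9751, -0.2217,  0.2833],
       [-1.    , -0.0033, -0.0007, -0.0223],
       [-0.0014,  0.2217,  0.9751,  1.4324],
       [ 0.    ,  0.    ,  0.    ,  1.    ]])}
{'intrinsics': array([[332.9268,   0.    , 317.7879],
       [  0.    , 332.9268, 200.6551],
       [  0.    ,   0.    ,   1.    ]]), 'tool_from_camera': array([[ 1.    , -0.0006, -0.0007, -0.0012],
       [-0.0007, -0.9599, -0.2804, -0.0777],
       [-0.0006,  0.2804, -0.9599, -0.1625],
       [ 0.    ,  0.    ,  0.    ,  1.    ]])} 0.1 [-0.0004  0.8435 -0.5371 -0.0006]
```

View pics/scene0.png

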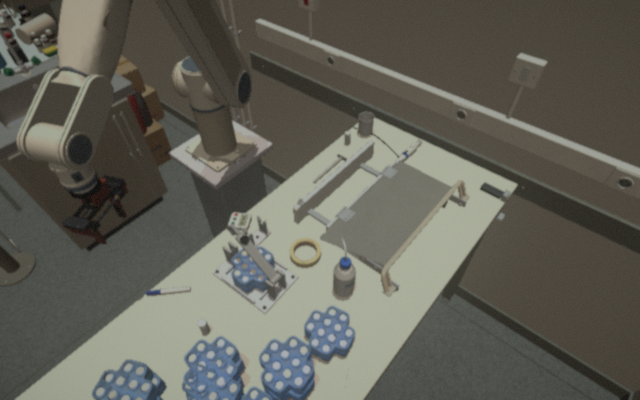

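View pics/top0.png

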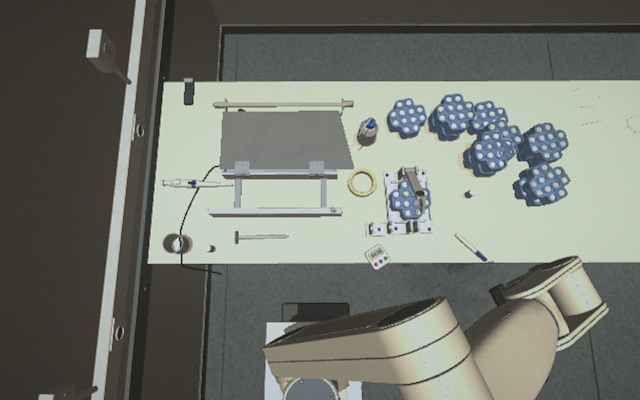

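The top view shows the fixture near (410,205) with the bar raised, and the pin at (235–288, 237) with its handle at the left end. The rail behind the pin is near (275,212), and the timer is at (377,257). I'll enlarge those areas.

Run:
```python
import cv2
im=cv2.imread("pics/top0.png")
a=im[155:280,345:445]; cv2.imwrite("pics/c1.png",cv2.resize(a,None,fx=4.8*1.2/1.2,fy=4.8,interpolation=cv2.INTER_CUBIC))
a=im[195:275,160:310]; cv2.imwrite("pics/c2.png",cv2.resize(a,None,fx=5,fy=5,interpolation=cv2.INTER_CUBIC))
im=cv2.imread("pics/scene0.png")
a=im[200:315,205:310]; cv2.imwrite("pics/c3.png",cv2.resize(a,None,fx=5,fy=5,interpolation=cv2.INTER_CUBIC))
```

```text
(no output)
```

View pics/c1.png

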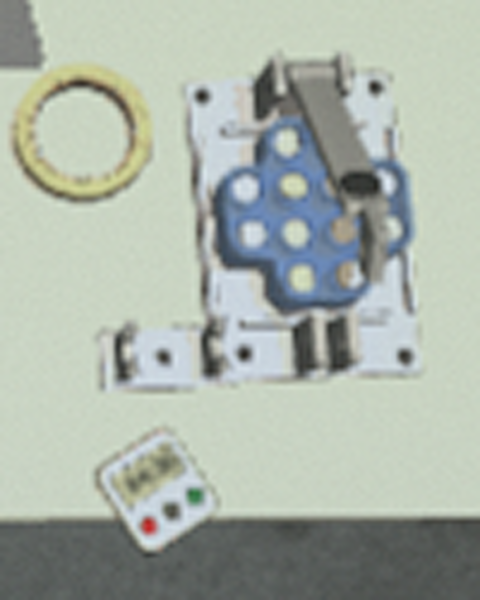

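View pics/c2.png

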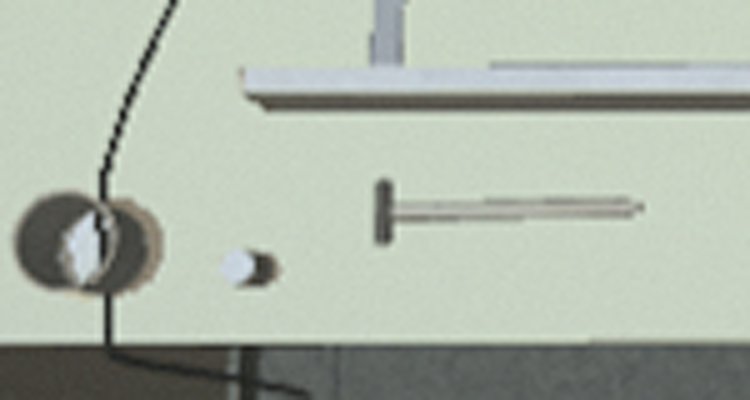

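View pics/c3.png

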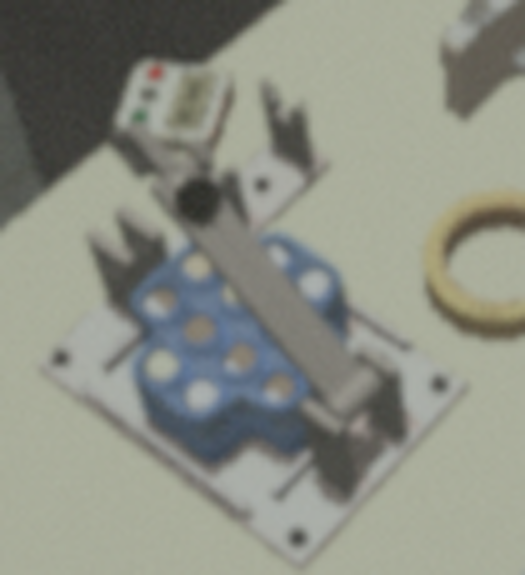

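```bash
cat > h.py <<'E'
from station import *
import cv2, numpy as np
from scipy.spatial.transform import Rotation as R
np.set_printoptions(precision=4,suppress=True)
def RR(q): return R.from_quat([q[1],q[2],q[3],q[0]])
def q4(r): x=r.as_quat(); return [x[3],x[0],x[1],x[2]]
def camT(name,pose=None):
    c=camera_info(name); K=np.array(c["intrinsics"])
    if name!="wrist": return K,np.array(c["T"])
    p,q=pose; T=np.eye(4); T[:3,:3]=RR(q).as_matrix(); T[:3,3]=p
    return K,T@np.array(c["tool_from_camera"])
def ray(KT,uv):
    K,T=KT; d=np.linalg.solve(K,[uv[0],uv[1],1.]); d=T[:3,:3]@(d*[1,-1,-1]); return T[:3,3],d
def onz(KT,uv,z):
    o,d=ray(KT,uv); return o+d*(z-o[2])/d[2]
def proj(KT,P):
    K,T=KT; p=np.linalg.inv(T)@np.append(P,1); p=p[:3]*[1,-1,-1]; p=K@p; return p[:2]/p[2]
def down(yaw): # tool z down; tool x axis at yaw in world xy
    return q4(R.from_euler('z',yaw)*R.from_euler('x',np.pi))
def shot(fn):
    pose=(np.array(get_tcp_pos()),np.array(get_ee_rot())); im=read_camera("wrist")
    cv2.imwrite(f"pics/{fn}.png",im[:,:,::-1]); np.savez(f"pics/{fn}.npz",p=pose[0],q=pose[1]); return pose
def lp(fn):
    d=np.load(f"pics/{fn}.npz"); return camT("wrist",(d["p"],d["q"]))
E
python3 - <<'E'
from h import *
k=camT("top")
for n,c in dict(TL=(187,83),TR=(393,70),BR=(423,373),BL=(100,390),s1=(203,96),s2=(376,88),s3=(405,356),s4=(245,354),s5=(164,357)).items():
    print(n,onz(k,(345+c[0]/4.8,155+c[1]/4.8),.008))
for n,c in dict(h0=(384,182),h1=(384,243),tip=(642,207),beak=(70,240),vial=(238,266)).items():
    print(n,onz(k,(160+c[0]/5,195+c[1]/5),.006))
print(onz(k,(345+362/4.8,155+185/4.8),.18), R.from_quat([.8435,-.5371,-.0006,-.0004]).as_matrix())
E
```

```text
TL [ 0.669  -0.2581  0.008 ]
TR [ 0.6787 -0.4154  0.008 ]
BR [ 0.4477 -0.4231  0.008 ]
BL [ 0.4359 -0.1852  0.008 ]
s1 [ 0.6587 -0.2699  0.008 ]
s2 [ 0.6646 -0.4016  0.008 ]
s3 [ 0.4602 -0.4106  0.008 ]
s4 [ 0.4621 -0.2929  0.008 ]
s5 [ 0.4601 -0.2331  0.008 ]
h0 [0.4547 0.2707 0.006 ]
h1 [0.4118 0.2689 0.006 ]
tip [0.4365 0.0878 0.006 ]
beak [0.4146 0.4899 0.006 ]
vial [0.396  0.3706 0.006 ]
[ 0.5523 -0.3425  0.18  ] [[ 0.423  -0.9061 -0.0006]
 [-0.9061 -0.423   0.0013]
 [-0.0014 -0.     -1.    ]]
```

Run:
```python
from h import *
for y in np.radians([3,183,-87,93]):
    for p in [(.463,-.23,.3),(.52,-.34,.25),(.433,.18,.02),(.463,-.23,.06),(.463,-.12,.05)]:
        print(round(np.degrees(y)),p,inverse_kinematics(p,down(y)))
```

```text
3 (0.463, -0.23, 0.3) [-0.4841  0.1759  1.7877 -0.      1.1781 -0.5364]
3 (0.52, -0.34, 0.25) [-0.5982  0.3889  1.6148 -0.      1.1378 -0.6506]
3 (0.433, 0.18, 0.02) [ 0.3686  0.558   2.0703 -0.      0.5134  0.3162]
3 (0.463, -0.23, 0.06) [-0.4841  0.5225  1.9597 -0.      0.6594 -0.5364]
3 (0.463, -0.12, 0.05) [-0.2785  0.5044  2.0458 -0.      0.5915 -0.3308]
183 (0.463, -0.23, 0.3) None
183 (0.52, -0.34, 0.25) [-0.5982  0.3889  1.6148  0.      1.1378  2.491 ]
183 (0.433, 0.18, 0.02) None
183 (0.463, -0.23, 0.06) None
183 (0.463, -0.12, 0.05) None
-87 (0.463, -0.23, 0.3) [-0.4841  0.1759  1.7877 -0.      1.1781  1.0344]
-87 (0.52, -0.34, 0.25) [-0.5982  0.3889  1.6148 -0.      1.1378  0.9202]
-87 (0.433, 0.18, 0.02) [ 0.3686  0.558   2.0703 -0.      0.5134  1.887 ]
-87 (0.463, -0.23, 0.06) [-0.4841  0.5225  1.9597 -0.      0.6594  1.0344]
-87 (0.463, -0.12, 0.05) [-0.2785  0.5044  2.0458 -0.      0.5915  1.24  ]
93 (0.463, -0.23, 0.3) [-0.4841  0.1759  1.7877  0.      1.1781 -2.1072]
93 (0.52, -0.34, 0.25) [-0.5982  0.3889  1.6148  0.      1.1378 -2.2214]
93 (0.433, 0.18, 0.02) [ 0.3686  0.558   2.0703 -0.      0.5134 -1.2546]
93 (0.463, -0.23, 0.06) [-0.4841  0.5225  1.9597 -0.      0.6594 -2.1072]
93 (0.463, -0.12, 0.05) [-0.2785  0.5044  2.0458 -0.      0.5915 -1.9016]
```

Run:
```python
from h import *
t=get_time(); move_pose((.45,-.25,.28),down(np.radians(3))); command_gripper(0); print(get_time()-t); shot("w1")
```

```text
2.725
```

View pics/w1.png

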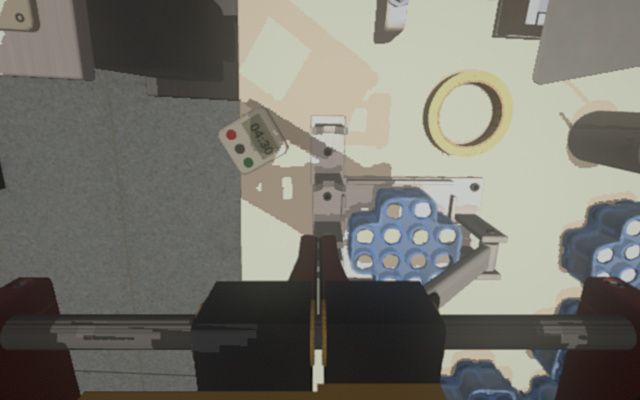

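The wrist view shows both saddles at about (328,125) and (328,185), with the plate and tape at upper right. The ears are hidden behind the fingers. I'll enlarge the saddles.

Run:
```python
import cv2
im=cv2.imread("pics/w1.png")
a=im[105:245,290:420]; cv2.imwrite("pics/c4.png",cv2.resize(a,None,fx=4,fy=4,interpolation=cv2.INTER_CUBIC))
a=im[165:305,360:520]; cv2.imwrite("pics/c5.png",cv2.resize(a,None,fx=4,fy=4,interpolation=cv2.INTER_CUBIC))
```

```text
(no output)
```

View pics/c4.png

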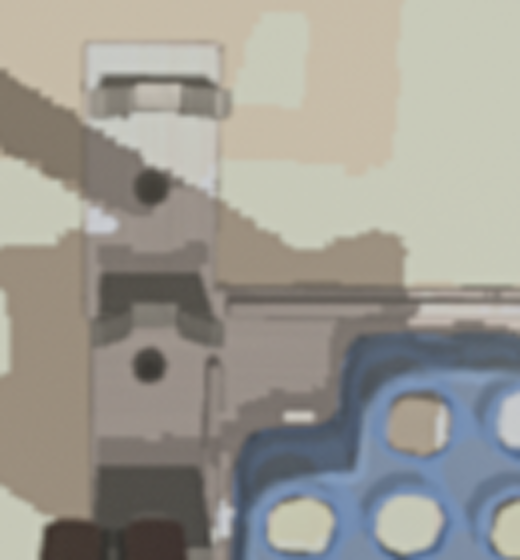

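View pics/c5.png

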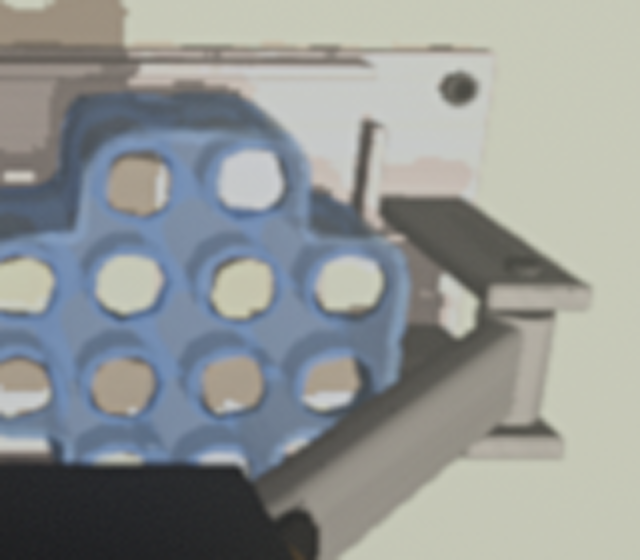

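Run:
```python
from h import *
k=lp("w1")
c4=lambda u,v:(290+u/4,105+v/4); c5=lambda u,v:(360+u/4,165+v/4)
so=onz(k,c4(161,99),.078); sn=onz(k,c4(158,327),.078)
print("so",so,"sn",sn,np.linalg.norm(so-sn), np.degrees(np.arctan2(-(so-sn)[0],(so-sn)[1])))
co=onz(k,c5(490,50),.008); print("corner",co)
e=onz(k,c4(240,288),.008); print("edge",e, np.degrees(np.arctan2((co-e)[1],(co-e)[0])))
print("strip corners",onz(k,c4(85,43),.008),onz(k,c4(221,43),.008),onz(k,c4(95,500),.008))
for yaw in np.radians([2,3,4]):
    Rz=R.from_euler('z',yaw).as_matrix()
    for p,l in [(so,(-.095,.144,.078)),(sn,(-.095,.080,.078)),(co,(.115,.078,.008))]: print(np.degrees(yaw),p-Rz@l)
# bar hinge ends
```

```text
so [ 0.4611 -0.1984  0.078 ] sn [ 0.4643 -0.2613  0.078 ] 0.06302308451038681 2.8748464185185645
corner [ 0.6708 -0.2551  0.008 ]
edge [ 0.4943 -0.2638  0.008 ] 2.8059144592937324
strip corners [ 0.4389 -0.1874  0.008 ] [ 0.4819 -0.1852  0.008 ] [ 0.4498 -0.3418  0.008 ]
2.0 [ 0.5611 -0.339   0.    ]
2.0 [ 0.562 -0.338  0.   ]
2.0 [ 0.5586 -0.3371  0.    ]
3.0000000000000004 [ 0.5635 -0.3372  0.    ]
3.0000000000000004 [ 0.5633 -0.3362  0.    ]
3.0000000000000004 [ 0.56  -0.339  0.   ]
4.0 [ 0.5659 -0.3354  0.    ]
4.0 [ 0.5646 -0.3345  0.    ]
4.0 [ 0.5615 -0.3409  0.    ]
```

```bash
cat >> h.py <<'E'
O=np.array([.5625,-.3372,0]); YAW=np.radians(2.85)
RF=R.from_euler('z',YAW).as_matrix()
def F(x,y,z): return O+RF@np.array([x,y,z])
def pad(th,ex=0): # point on pad normal; ex = extra height above
    c,s=np.cos(th),np.sin(th); r=.150;h=.010+ex
    return np.array([.095-r*c+h*s,0,.078+r*s+h*c])
E
python3 - <<'E'
from h import *
from scipy.optimize import minimize_scalar
for n,uv in (("top",(345+362/4.8,155+185/4.8)),("scene",(244.4,240))):
    k=camT(n)
    for th in np.arange(.6,1.01,.1): print(n,round(th,2),proj(k,F(*pad(th))),uv)
E
```

```text
top 0.6 [418.6488 198.0997] (420.4166666666667, 193.54166666666669)
top 0.7 [419.1696 194.3321] (420.4166666666667, 193.54166666666669)
top 0.8 [419.5805 190.2489] (420.4166666666667, 193.54166666666669)
top 0.9 [419.8743 185.8981] (420.4166666666667, 193.54166666666669)
top 1.0 [420.0452 181.3336] (420.4166666666667, 193.54166666666669)
scene 0.6 [242.0056 239.9947] (244.4, 240)
scene 0.7 [243.8575 239.345 ] (244.4, 240)
scene 0.8 [246.0821 239.0847] (244.4, 240)
scene 0.9 [248.6667 239.2296] (244.4, 240)
scene 1.0 [251.593  239.7909] (244.4, 240)
```

Run:
```python
from h import *
t0=get_time(); q=down(YAW)
p=pad(.72); 
move_pose(F(p[0],0,.26),q)
print(movel(F(p[0],0,.190),v=.12,until_force=2.), get_tcp_pos()-F(*p))
for th in (.6,.45,.3,.15,.05):
    x=pad(th); r=movel(F(*x),v=.10); print(th,r,get_ft_force())
r=movel(F(*(pad(0)-[0,0,.006])),v=.03,until_force=8.); print(r,RF.T@(get_tcp_pos()-O),get_ft_force(),get_time()-t0)
im=read_camera("scene"); cv2.imwrite("pics/s1.png",cv2.resize(im[190:320,190:320,::-1],None,fx=4.5,fy=4.5,interpolation=cv2.INTER_CUBIC))
```

```text
False [ 0.0002 -0.      0.0063]
0.6 False [ 0.2379 -0.5672  0.6995]
0.45 False [ 0.0183 -0.0921 -0.1917]
0.3 False [ 0.4352  0.8905 -0.385 ]
0.15 False [-0.4021 -0.5582  0.0436]
0.05 False [ 0.2539 -0.1002 -1.1921]
True [-0.0543 -0.0004  0.0882] [-1.33    1.4585  8.7195] 3.4917
```

View pics/s1.png

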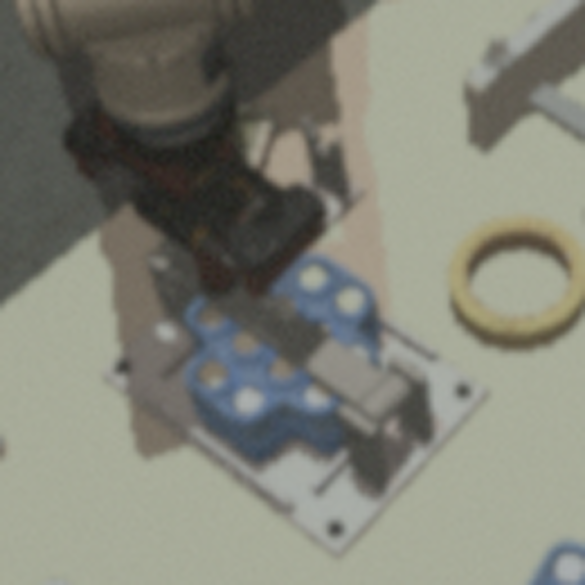

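Run:
```python
from h import *
t0=get_time()
k=camT("top")
b=onz(k,(160+320/5,195+109/5),0); print(b)
for h in (.03,.05,.07,.09): print(h,proj(k,[b[0],b[1],h]), 195+95/5)
movel(F(-.054,0,.15),v=.2)
move_pose((.434,.11,.20),down(np.radians(1.))); command_gripper(.5); shot("w2"); print(get_time()-t0,get_time())
```

```text
[0.508 0.32  0.   ]
0.03 [222.0246 215.4791] 214.0
0.05 [220.6617 214.5678] 214.0
0.07 [219.2603 213.6307] 214.0
0.09 [217.8187 212.6667] 214.0
3.0250000000000012 9.4417
```

View pics/w2.png

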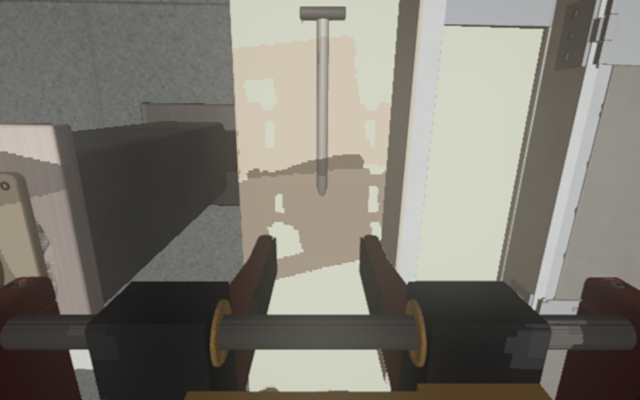

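The whole pin is visible: handle at (323,13), tip at (322,193). The rail stands to its right, with its base at about x=395 and its top edge at about x=415.

Run:
```python
import cv2
im=cv2.imread("pics/w2.png")
a=im[0:205,230:450]; cv2.imwrite("pics/c6.png",cv2.resize(a,None,fx=3.5,fy=2.9,interpolation=cv2.INTER_CUBIC))
```

```text
(no output)
```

View pics/c6.png

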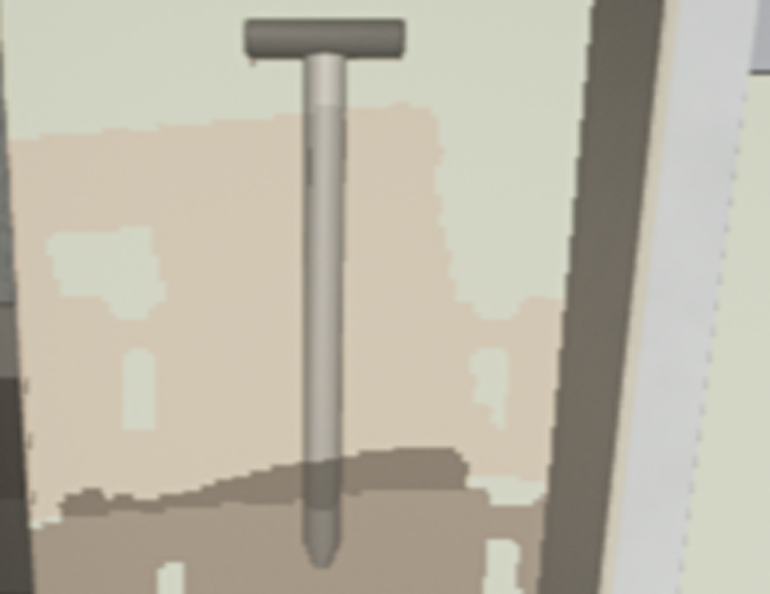

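Run:
```python
from h import *
k=lp("w2"); c=lambda u,v:(230+u/3.5,v/2.9)
h=onz(k,c(325,55),.006); a=onz(k,c(324.5,120),.006); b=onz(k,c(322,500),.006); t=onz(k,c(321,568),.006)
print(h,a,b,t,np.linalg.norm(h-t)); d=a-b; print("yaw",np.degrees(np.arctan2(-d[0],d[1])))
d=h-t; print(np.degrees(np.arctan2(-d[0],d[1])))
e=onz(k,c(575,200),0); e2=onz(k,c(545,520),0); print("rail",e,e2)
for z in (.04,.05,.06,.07,.08): print(z,proj(k,[e[0],e[1],z]), c(640,200),[ (p-[230,0])*[3.5,2.9] for p in [proj(k,[e[0],e[1],z])]])
```

```text
[0.4364 0.2662 0.006 ] [0.4367 0.2465 0.006 ] [0.4388 0.1161 0.006 ] [0.4391 0.0896 0.006 ] 0.17658434070660145
yaw 0.942986023604875
0.8796034628168758
rail [0.5101 0.2232 0.    ] [0.5101 0.1084 0.    ]
0.04 [404.1115  64.6112] (412.8571428571429, 68.96551724137932) [array([609.3903, 187.3725])]
0.05 [406.9735  63.3429] (412.8571428571429, 68.96551724137932) [array([619.4074, 183.6944])]
0.06 [410.0311  61.9879] (412.8571428571429, 68.96551724137932) [array([630.1087, 179.765 ])]
0.07 [413.3048  60.5372] (412.8571428571429, 68.96551724137932) [array([641.5668, 175.5578])]
0.08 [416.8185  58.9801] (412.8571428571429, 68.96551724137932) [array([653.8648, 171.0422])]
```

Run:
```python
from h import *
t0=get_time(); q=down(np.radians(.92))
move_pose((.4376,.186,.06),q)
r=movel((.4376,.186,.002),v=.07,until_force=5.); z=get_tcp_pos(); print(r,z)
command_gripper(0); print("w",get_grip_width(),get_tcp_pos(),get_ft_force())
movel((.4376,.186,.18),v=.2); print(get_grip_width(),get_ft_force())
move_pose(F(-.095,.120,.13),down(YAW)); shot("w3"); print(get_time()-t0,get_time())
```

```text
True [0.4368 0.1857 0.0024]
w 0.12312558009950392 [0.4369 0.1857 0.0025] [-1.9882 -0.7892  5.2964]
0.12861830740972627 [-0.8254 -0.0541 -1.7801]
4.691599999999999 14.1333
```

View pics/w3.png

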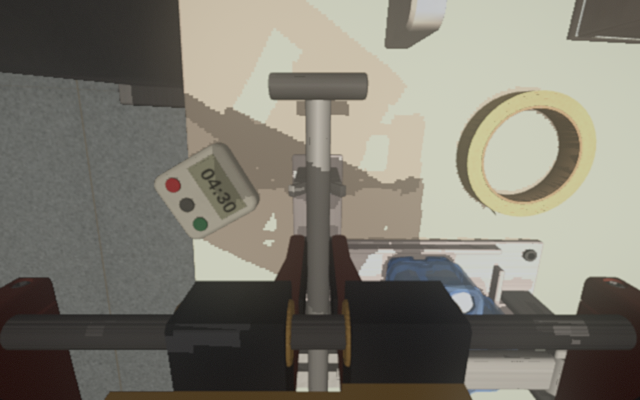

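The pin is held level. The handle is 99 px wide at row 86, which gives a depth of 0.148 m, as expected. The outer saddle is right under the shaft at (317,185). I'll work out the lateral alignment.

Run:
```python
from h import *
im=cv2.imread("pics/w3.png")
a=im[60:245,255:385]; cv2.imwrite("pics/c7.png",cv2.resize(a,None,fx=4,fy=3.2*1.0,interpolation=cv2.INTER_CUBIC))
k=lp("w3")
for P in [(-.095,.208,.1335),(-.095,.12,.1335)]: print(proj(k,F(*P)))
for x in (-.095-.017,-.095+.017,-.095-.0125,-.095+.0125): print(proj(k,F(x,.144,.078)))
```

```text
[317.0679  82.8106]
[316.9242 260.3584]
[291.5114 189.6527]
[342.6634 189.7148]
[298.2826 189.661 ]
[335.8944 189.7066]
```

View pics/c7.png

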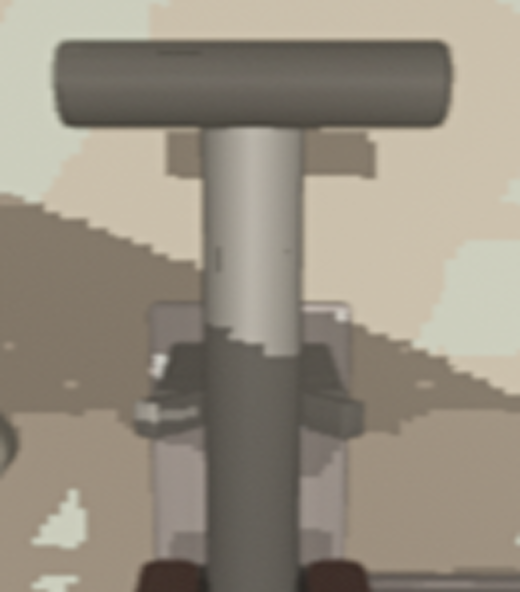

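Run:
```python
from h import *
t0=get_time()
f0=get_ft_force()
movel(F(-.0955,.1215,.075),v=.12)
r=movel(F(-.0955,.1215,.0545),v=.04,until_force=4.); print(r,RF.T@(get_tcp_pos()-O),get_ft_force()-f0)
command_gripper(.4); movel(F(-.0955,.1215,.15),v=.25); movel(F(-.0955,.20,.17),v=.25); 
shot("w4"); print(get_time()-t0,get_time())
```

```text
True [-0.0954  0.1214  0.0562] [-1.1566 -1.5158  8.7031]
2.7249999999999996 16.8583
```

View pics/w4.png

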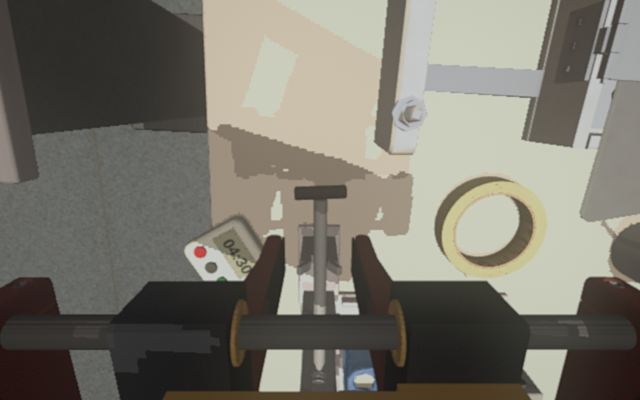

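The pin now rests in both saddles, running from its handle at (320,192) to its tip near (319,378). Contact was at pin axis z ≈ 59.7 mm. I'll check its location, then push.

Run:
```python
from h import *
im=cv2.imread("pics/w4.png")
a=im[175:400,270:370]; cv2.imwrite("pics/c8.png",cv2.resize(a,None,fx=2.6*2,fy=2.6,interpolation=cv2.INTER_CUBIC))
k=lp("w4"); 
for y in (.2055,.21,.1,.03,.025,.016): print(y,proj(k,F(-.095,y,.06)))
print(proj(k,F(-.095,.004,.08)),proj(k,F(-.095,.016,.08)))
```

```text
0.2055 [318.9422 194.0584]
0.21 [318.9611 188.8921]
0.1 [318.5416 303.1489]
0.03 [318.3155 364.7425]
0.025 [318.3004 368.863 ]
0.016 [318.2735 376.1927]
[318.2375 402.8176] [318.2749 392.8122]
```

View pics/c8.png

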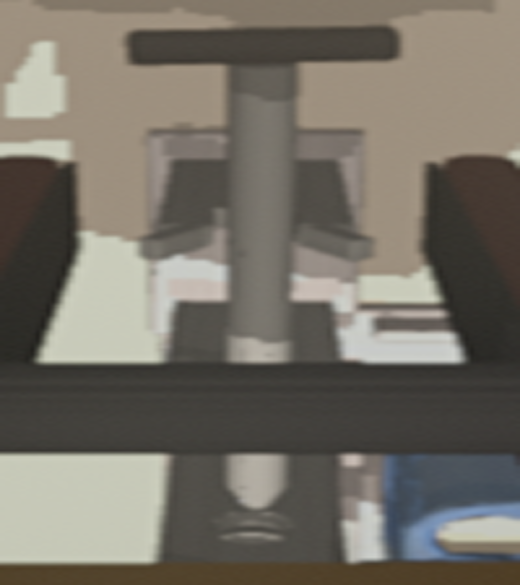

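Run:
```python
from h import *
t0=get_time()
command_gripper(0)
movel(F(-.095,.245,.15),v=.25); movel(F(-.095,.245,.051),v=.2)
r=movel(F(-.095,.163,.051),v=.05,until_force=8.); print(r,RF.T@(get_tcp_pos()-O),get_ft_force(),get_time()-t0)
shot("w5")
im=read_camera("scene"); cv2.imwrite("pics/s2.png",cv2.resize(im[190:320,190:320,::-1],None,fx=4.5,fy=4.5,interpolation=cv2.INTER_CUBIC))
```

```text
True [-0.095   0.1687  0.0509] [1.3591 2.8485 2.6814] 3.066700000000001
```

View pics/w5.png

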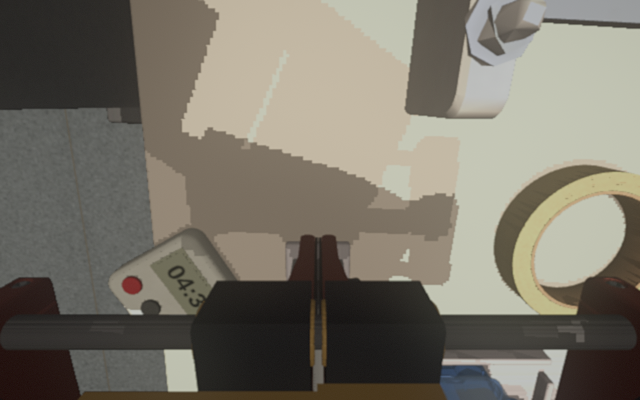

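View pics/s2.png

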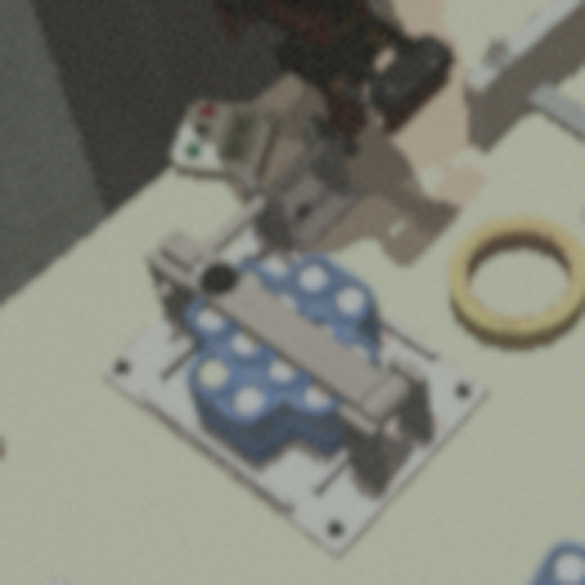

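The push stopped at TCP y = 168.7 mm with a force rise. That puts the handle's outer face at about 159 mm, against a nominal 160 mm when seated. I'll back off and check.

Run:
```python
from h import *
t0=get_time()
movel(F(-.095,.20,.051),v=.15); movel(F(-.095,.20,.17),v=.25); shot("w6")
movel(F(-.06,-.08,.20),v=.3); shot("w7"); print(get_time()-t0,get_time())
k=lp("w6")
for y in (.148,.154,.16,.21): print(y,proj(k,F(-.095,y,.066)))
k=lp("w7")
for P in [(-.095,-.027,.06),(-.095,-.022,.06),(-.095,-.016,.06),(-.095,-.016,.08),(-.113,-.016,.08),(-.077,-.016,.08),(-.095,.016,.08),(-.055,0,.088),(-.095,.08,.066)]: print(P,proj(k,F(*P)))
for n in ("w6","w7"):
    im=cv2.imread(f"pics/{n}.png"); a=im[150:290,260:390] if n=="w6" else im[0:230,200:400]
    f=4 if n=="w6" else 2.6
    cv2.imwrite(f"pics/{n}c.png",cv2.resize(a,None,fx=f,fy=f,interpolation=cv2.INTER_CUBIC))
```

```text
2.1833000000000027 22.2083
0.148 [318.1519 257.965 ]
0.154 [318.1486 251.6877]
0.16 [318.1452 245.3375]
0.21 [318.1155 189.3961]
(-0.095, -0.027, 0.06) [279.3959 134.9347]
(-0.095, -0.022, 0.06) [279.2162 129.2194]
(-0.095, -0.016, 0.06) [278.9983 122.2899]
(-0.095, -0.016, 0.08) [276.2272 123.5492]
(-0.113, -0.016, 0.08) [254.4363 123.5431]
(-0.077, -0.016, 0.08) [298.0248 123.5553]
(-0.095, 0.016, 0.08) [274.8422  82.4959]
(-0.055, 0, 0.088) [324.9713 103.3405]
(-0.095, 0.08, 0.066) [274.1837  -2.6493]
```

View pics/w6c.png

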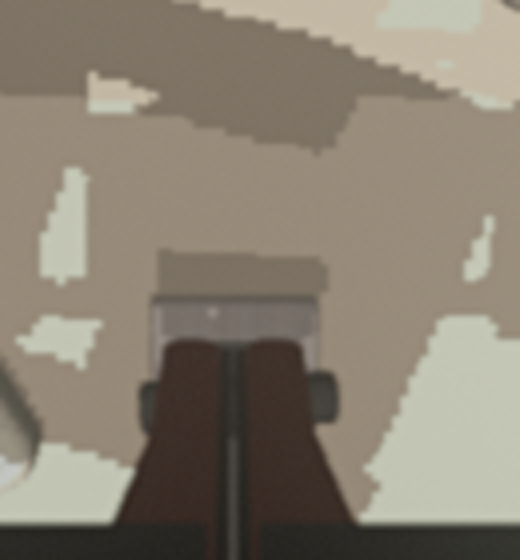

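View pics/w7c.png

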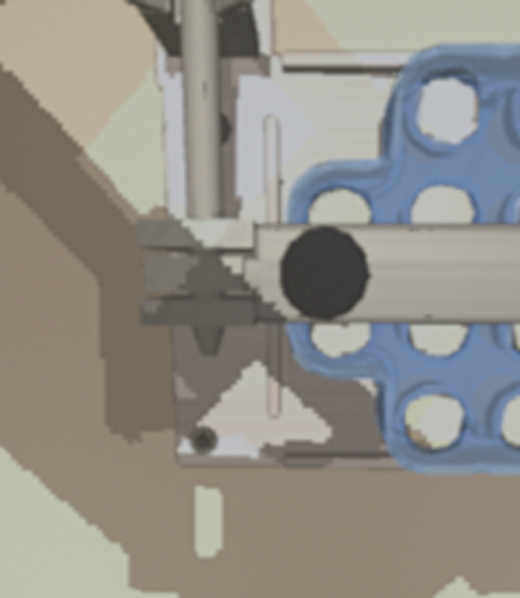

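The tip is visible past the second ear at crop row 353, which is image row 135.8; I predicted 134.9 for y = −27 mm. The handle spans y ≈ 148–161 mm, against the outer saddle. The pad is where a lowered bar should put it, and the gripper is clear, so I'm handing the job in.

Run:
```python
from h import *
print(get_time(),get_qvel(),get_ft_force()); job_done()
```

```text
22.2083 [ 0.0082 -0.0094 -0.0013 -0.     -0.0019  0.001 ] [-0.6555 -0.3206 -0.1128]
the job is handed in; nothing more can be done
```

The bar is down and the pin is through both ears and the bar's nose, with its handle against the outer saddle. I handed the job in at 22.2 s of the 62 s allowed; the hand-in reports no verdict.

- **Bar:** I pressed it down with the shut fingers until it stopped at 8 N with the pad at 88.2 mm; nominal is 88 mm. In the last picture the pad is about 1 px from where a level bar puts it.
- **Pin:** I laid it in both saddles, let go, and pushed its handle until the force rose at the stop. The last pictures put the tip at about y = −27 to −28 mm, past the required −22 mm, and less than 1 mm off the holes' line. The handle spans about 148 to 161 mm, and the saddle's outer face is at 148 mm.
- **Rest of the bench:** The gripper ended clear of everything, with contact force near zero. The pictures showed no bystander or the vial block shifted, but I did not measure their positions.

The pin's final height was not measured from a picture. It follows from the saddle contact at about 59.7 mm and from the pin having passed through the ears. No check failed or disagreed.

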